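# Push the curd tub home in its display cradle and snap the latch across it

## Robot

A 6-joint arm with a two-finger parallel gripper is mounted at the origin on the work surface. World frame = base frame: x ahead of the robot, y to its left, z up, the work surface at z = 0. Lengths are in m, angles in degrees, forces in N, time in s.
With the tool pointing down it reaches from about 0.4 to 0.825 m from the base axis. Payload 7 kg.
Tool frame: the origin (TCP) lies at the very end of the fingers, on their centre line; the grasp point (between the pads) lies 19 mm behind it; z points along the fingers, y is the line along which they close (so a half turn about z gives the same grasp; the last joint's range is limited). The gripper opens to 88 mm and grips with 3 to 60 N. Pads are 19 mm wide; open, the fingers measure 130 mm over their backs; the gripper's body (78 mm by 193 mm) begins 47 mm behind the grasp point.
Start: joints at [-51.389, 20.546, 0.682, 0, -70.136, -16.507], TCP at [0.254, -0.625, 0.227] pointing down, gripper open.
Joint ranges: [-176.03, 176.03], [-82.01, 121.73], [-58.28, 71.71], [-173.87, 95.51], [-174.79, -0.11], [-173.66, 173.66]. Speed limits (degrees/s): [136.94, 136.94, 172.46, 180, 180, 180].

## Interface

Orientations are given as [roll, pitch, yaw] about the fixed x, y, z axes, in that order (R = Rz(yaw) Ry(pitch) Rx(roll)).
In Python, from plant import get_state, imaging, r, finder gives the robot as it stands.
- The arm moves only by the shell command python3 -m handwheel 'ROWS' [FORCE]. ROWS is JSON, a list of rows, each a list of 5 numbers: the closure, from 0 (fully open) to 1 (shut), then the shift along the world's x, y, z in cm, then the turn about the world's z in degrees. A call has 1 to 8 rows; each row is the pose to reach, as a shift and turn from the pose commanded when the call began; what a row does not reach only later rows make up. A row lasts 1/8 s, in which the tool goes at most 62.5 mm and 10.7 degrees, less where a joint would pass 70% of its speed; a pose out of reach is approached as far as the arm can. A call with a gripper value outside its range is refused whole. The fingers move at their own pace and stop on an object; FORCE is the grip in N (left out, the last holds). Time passes only in rows, so rows that repeat a pose let the fingers close. It gives the time, the measured TCP pose, the force, the opening and the grip force at its end, in the units of the state.
- get_state(): the state, without advancing time (a new reading comes with each control period).
- imaging.capture(name): name is "side" or "top"; returns (picture, depth): 420x560x3 uint8, red, green, blue; 420x560 float32, m along the optical axis (not along the pixel's ray), 0 where there is no reading.
- imaging.get_calibration(name): a dict with "fx", "fy", "cx", "cy" (pixels), "dist" ([k1, k2, p1, p2, k3] as OpenCV has them; the pictures are not rectified), "rvec" (rotation vector, rad) and "tvec" (3), from world to camera coordinates, as OpenCV has them. Camera axes: x right, y down, z forward; pixel columns grow to the right and rows downward; lengths in m; the calibration is good to about 2 mm. A picture is of the moment at which its call begins. get_calibration takes no time and is no camera call.
- r.close_job(): hands the job in; it is judged then, once.
Trained networks look in the newest picture that a camera, given by its name, has taken for a name from the list of things; names that differ only in an ending like _2 or _b are one class to them, and where a whole thing is asked for, a point or a joint stands for the part that bears it (a point fixed in the world has none). Each returns a list of dicts, best first, with "p" (0 to 1); they miss things now and then, are a little off and sometimes report something else, mostly with a low value. They report only what shows in the picture. A call takes as long as a camera call.
- finder.cut_out(camera, query): "region" (420x560 bool, what is visible of it) and "pixel" ([column, row] in pixels, amid what is visible of it).
The state is a dict: "time_s": time; "joints": joint angles; "qd": joint speeds; "joint_torque": joint torques, N m; "tcp_pos": TCP position; "eef_rot": TCP orientation; "contact_force": force on the tool from outside, world axes, zero at the start; "moment": the same for the moment, N m; "gripper_width": finger opening in m; "gripper_force": force on a finger pad.
Only numpy, scipy, OpenCV 4.12 (cv2) and the standard library are available. Lean on these libraries where they do the work, as an engineer would, in place of code of your own. Each camera call takes 0.05 s, during which the arm holds its last target. There are 200 camera calls.

## Task

The tub of curd sticks stands part-way out of its wooden display cradle on the stall counter. Push it with the fingertips all the way back against the cradle's stop, then flip the red latch lever over past its centre so that it snaps down across the front of the tub. Only push: pick nothing up, keep the tub upright in its cradle, leave the other goods on the counter where they are, and finish clear of everything.

Things in the scene. Friction and masses are not known exactly. Their poses are not given: they have to be found in the camera images.
- cradle: Fixed wooden display cradle. Origin on the counter; +x runs inwards to the stop (the way the tub is pushed), +y to the left seen along +x, z up. Deck 200 x 112 mm, 12 mm high, from x = -130 to +70 mm. Two guide rails along x, tops 37 mm above the counter, between y = 43 and 52 mm either side. Latch bracket on its right at x = -44, y = -80 mm, 58 mm high.
- stop (a point): Middle of the front face of the cradle's back stop, at cradle x = +60, y = 0 mm, 40 mm above the counter; the stop is 55 mm high and 112 mm wide. The tub is home when its back face lies on it: tub centre at cradle x = +15 mm, tub front at cradle x = -30 mm.
- tub: The loose tub; origin at the centre of its underside, 12 mm above the counter. It slides on the deck between the rails with 3 mm play each side and starts 30 to 65 mm short of home (towards cradle -x). Mass about 0.35 to 0.7 kg; sliding it takes about 2 to 6 N.
- tub_center (a point): Centre of the clear tub of cream curd sticks with a blue lid, 90 (x) x 80 (y) x 80 (z) mm, 40 mm above its underside; axes as the cradle's. A round knob on the lid adds 16 mm (24 mm across).
- latch (a joint): Over-centre latch lever, rad. 0 = open, leaning 40 degrees outwards (to cradle -y) from upright; 0.70 = upright; 2.1 = latched, nearly level across the tub's front (towards cradle +y). A spring holds it at either end: beyond upright it snaps over by itself, short of that it springs back. It takes about 1.5 N at the tip. A tub that is not home blocks it.
- latch_tip (a point): Outer end of the lever's red grip (16 mm thick, on the outer half of the lever), 105 mm from the pivot. The lever swings in the upright plane cradle x = -44 mm; open, the tip is at cradle y = -147 mm, 130 mm above the counter; upright, 155 mm above.
- latch_pivot (a point): Pivot of the latch lever, 50 mm above the counter, at cradle x = -44, y = -80 mm; its axis runs along cradle x. Axes as the cradle's.
- jar: amber glass jar with a red cap, 60 mm across, 95 mm tall; origin at the centre of its underside. Stays where it is.
- disc_a: lower of two stacked cream dried-curd discs, 68 mm across, 22 mm thick; origin at the centre of its underside. Stays where it is.
- disc_b: upper of the two stacked curd discs, same size, lying on disc_a; origin at the centre of its underside. Stays where it is.
- mug: blue ceramic mug, 76 mm across, 90 mm tall; origin at the centre of its underside. Stays where it is.
- carton: small closed cardboard carton, 100 x 60 x 45 mm; origin at the centre of its underside. Stays where it is.
- spoon: spoon with a wooden handle, 200 mm long, lying flat; origin on its underside near the middle. Stays where it is.

How it is judged (in metres and radians):
On the way, in this order (a step that is already met when the one before it is completed fails the run):
1. the tub is pushed home (within 6 mm of the stop) while the latch is still open (x of tub_center in the frame of cradle above 0.009 m and value of joint latch below 0.6 rad), for 0.2 s.
2. the latch has snapped over (value of joint latch above 1.98 rad), for 0.2 s.
At the end, for the whole second after the job is handed in: The tub stands upright on the deck, within 6 mm of the stop, at rest; the latch is within 0.12 rad of fully latched; every other thing is within 30 mm of its start (x of tub_center in the frame of cradle above 0.009 m and value of joint latch above 1.98 rad and angle between tub_center's own z axis and vertical below 0.1 rad and horizontal distance between tub_center and cradle below 0.03 m and z of tub_center in the frame of cradle below 0.06 m and linear speed of tub below 0.02 m/s and distance of each of jar, disc_a, disc_b, mug, carton, spoon from where it was at the start of the episode below 0.03 m); the robot touches nothing.
It fails at once if the tub is lifted more than 15 mm off the deck (z of tub_center in the frame of cradle above 0.067 m).
It fails at once if the tub is tipped by more than 0.3 rad (angle between tub_center's own z axis and vertical above 0.3 rad).
It fails at once if a bystander is moved or lifted by more than 30 mm (distance of any of jar, disc_a, disc_b, mug, carton, spoon from where it was at the start of the episode above 0.03 m).
It also fails if it takes over 51 s, if anything falls off the work surface, if the arm or the gripper's body presses on something with over 40 N, if the wrist force passes 120 N, or if a joint passes its speed limit or range.

## Working session

There is one attempt and no reset: what is moved stays moved. The work goes in short steps, Python scripts to look and compute and a shell command to move; the robot and the scene stay as the last step left them, time stands still between calls to the robot, and variables do not carry over. Pictures are saved under pics/ and viewed, at most 10 in all, crops included, and the job is handed in when it is done.

```bash
mkdir -p pics; cat > h.py <<'E'
import numpy as np, cv2
from plant import get_state, imaging, r, finder
def cloud(name, depth):
    c=imaging.get_calibration(name); K=np.array([[c['fx'],0,c['cx']],[0,c['fy'],c['cy']],[0,0,1.]])
    v,u=np.mgrid[0:420,0:560]; p=np.stack([u,v],-1).reshape(-1,1,2).astype(float)
    n=cv2.undistortPoints(p,K,np.array(c['dist'],float)).reshape(420,560,2)
    P=np.dstack([n*depth[...,None],depth]); R=cv2.Rodrigues(np.array(c['rvec'],float))[0]
    return (P-np.array(c['tvec'],float).reshape(3))@R
E
python3 - <<'E'
from h import *
print(get_state())
for n in ('top','side'):
    im,d=imaging.capture(n); W=cloud(n,d); np.savez('pics/'+n,im=im,d=d,W=W)
    cv2.imwrite(f'pics/{n}0.png',im[...,::-1])
    for q in ('cradle','tub','latch','jar','disc_a','mug','carton','spoon'):
        for o in finder.cut_out(n,q)[:2]:
            m=o['region']&(d>0); w=W[m]
            print(n,q,round(o['p'],2),np.round(o['pixel']),m.sum(),np.round(np.median(w,0),3),np.round(np.percentile(w,2,0),3),np.round(np.percentile(w,98,0),3))
            if n+q in('topcradle','toptub','toplatch','sidelatch','sidetub','sidecradle') : np.save(f'pics/{n}_{q}_{o["p"]:.2f}',o['region'])
E
```

```text
{'time_s': 0.0, 'joints': array([-5.13883524e+01,  2.05912896e+01,  6.36133375e-01, -2.00438716e-02,
       -7.01368917e+01, -1.65059240e+01]), 'qd': array([ 0.03173868, -0.03215278,  0.03303004, -0.03797887, -0.1535442 ,
        0.04174639]), 'joint_torque': array([ 3.01761529e-04, -5.82709837e+01,  2.93050110e+01,  6.99681491e+00,
        6.75234071e-03, -1.76414642e-04]), 'tcp_pos': array([ 0.25380253, -0.62495393,  0.2256425 ]), 'eef_rot': array([ 1.79906391e+02, -8.08842666e-03, -1.57901095e+02]), 'contact_force': array([0.66596666, 0.2764037 , 0.21097141]), 'moment': array([-0.00318384,  0.00758636,  0.01624333]), 'gripper_force': 0.0, 'gripper_width': 0.08788351482574423}
top cradle 0.81 [283. 205.] 2074 [0.532 0.024 0.016] [ 0.46  -0.085  0.006] [0.657 0.096 0.119]
top cradle 0.51 [334. 156.] 375 [ 0.654 -0.114  0.044] [ 0.626 -0.144  0.033] [ 0.683 -0.087  0.049]
top tub 0.88 [277. 186.] 985 [0.563 0.041 0.092] [0.525 0.001 0.019] [0.612 0.08  0.109]
top latch 0.72 [311. 196.] 170 [ 0.538 -0.064  0.092] [ 0.529 -0.1    0.053] [ 0.55  -0.028  0.132]
top latch 0.42 [434. 267.]
[... 1181 characters left out ...]
2] [0.653 0.211 0.095]
side jar 0.43 [267. 180.] 282 [ 0.653 -0.107  0.04 ] [ 0.626 -0.198 -0.003] [ 0.714 -0.081  0.045]
side disc_a 0.77 [265. 180.] 229 [ 0.652 -0.105  0.041] [ 0.627 -0.141  0.026] [ 0.685 -0.081  0.045]
side disc_a 0.5 [264. 191.] 123 [ 0.639 -0.088  0.013] [ 0.58  -0.12  -0.001] [0.683 0.01  0.091]
side mug 0.68 [382. 170.] 382 [ 0.359 -0.37   0.055] [ 0.213 -0.5   -0.002] [0.42  0.025 0.325]
side carton 0.62 [206. 359.] 1681 [0.37  0.473 0.043] [0.324 0.427 0.005] [0.423 0.512 0.046]
side carton 0.32 [258. 210.] 1148 [0.555 0.062 0.079] [0.527 0.009 0.02 ] [0.614 0.086 0.105]
side spoon 0.56 [186. 296.] 617 [0.555 0.365 0.012] [ 0.451  0.34  -0.001] [0.64  0.4   0.021]
```

```bash
python3 - <<'E'
from h import *
z=np.load('pics/top.npz'); s=np.load('pics/side.npz')
a=cv2.resize(z['im'][120:270,200:400],(800,600),interpolation=cv2.INTER_CUBIC)
cv2.imwrite('pics/topc.png',a[...,::-1])
# height map of all points around cradle from both cams
P=np.vstack([z['W'][z['d']>0],s['W'][s['d']>0]])
P=P[(P[:,0]>.42)&(P[:,0]<.74)&(P[:,1]>-.16)&(P[:,1]<.15)&(P[:,2]>-.01)]
im=np.zeros((310*2,320*2),np.uint8)
for x,y,h in P[np.argsort(P[:,2])]:
    cv2.circle(im,(int((.15-y)*2000),int((.74-x)*2000)),2,int(min(255,40+h*1500)),-1)
cv2.imwrite('pics/map.png',cv2.resize(cv2.applyColorMap(im,cv2.COLORMAP_JET),(600,600)))
def rect(m,n): 
    (c,sz,a)=cv2.minAreaRect(m[:,:2].astype(np.float32)); print(n,np.round(c,4),np.round(sz,4),round(a,1))
W=z['W'];
R=(W[...,0]>.42)&(W[...,0]<.74)&(W[...,1]>-.16)&(W[...,1]<.15)
import glob
t=np.load(glob.glob('pics/top_tub*')[0]); 
rect(W[t&(W[...,2]>.085)&(W[...,2]<.098)],'lid')
k=W[t&(W[...,2]>.1)]; print('knob',k.mean(0),len(k))
c=np.load(sorted(glob.glob('pics/top_cradle*'))[-1]);w=W[c]
rect(w[(w[:,2]<.05)],'cradle')
l=np.load(sorted(glob.glob('pics/top_latch*'))[-1]);w=W[l]
for a in np.arange(.05,.14,.01):
    q=w[(w[:,2]>a)&(w[:,2]<a+.01)]
    if len(q):print(round(a,2),len(q),np.round(q.mean(0),3))
E
```

```text
lid [0.5709 0.042 ] [0.0889 0.0764] 0.4
knob [0.56528748 0.04122713 0.12869718] 61
cradle [0.5579 0.0154] [0.1677 0.2031] 88.4
0.05 26 [ 0.54  -0.036  0.057]
0.06 29 [ 0.539 -0.039  0.064]
0.07 14 [ 0.538 -0.052  0.076]
0.08 10 [ 0.54  -0.059  0.084]
0.09 19 [ 0.538 -0.067  0.095]
0.1 20 [ 0.536 -0.076  0.106]
0.11 15 [ 0.539 -0.082  0.115]
0.12 24 [ 0.537 -0.093  0.126]
0.13 10 [ 0.538 -0.097  0.132]
```

View pics/topc.png

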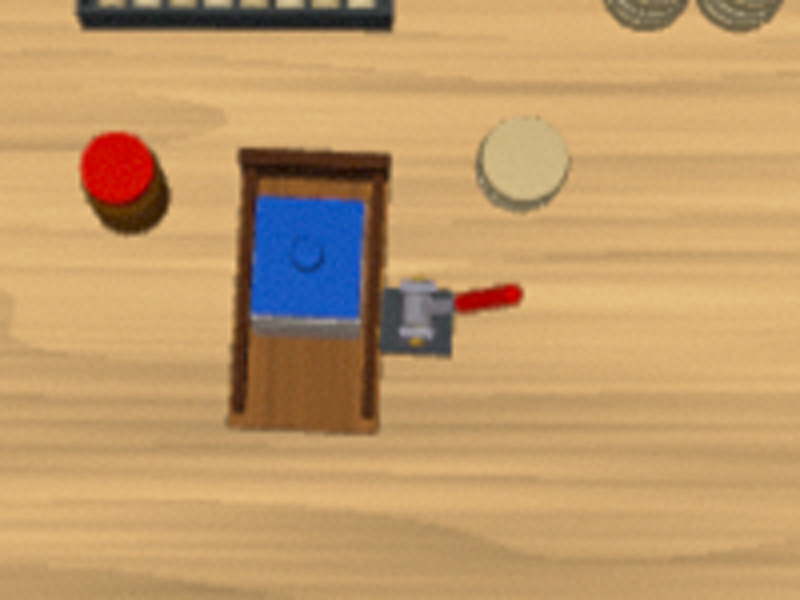

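View pics/map.png

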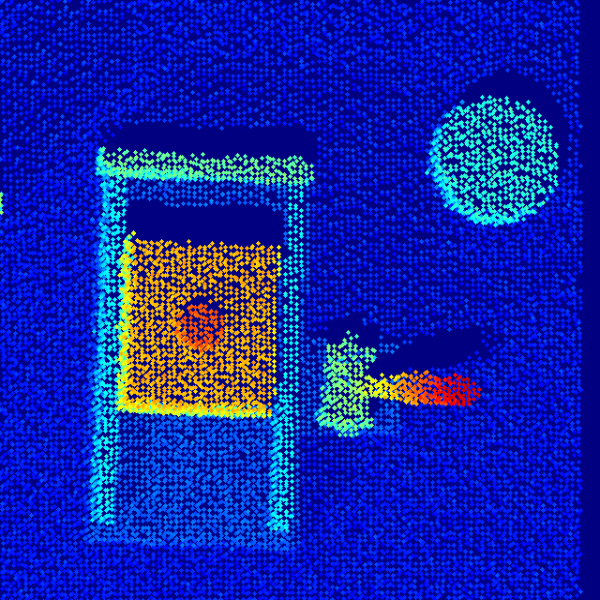

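View pics/side0.png

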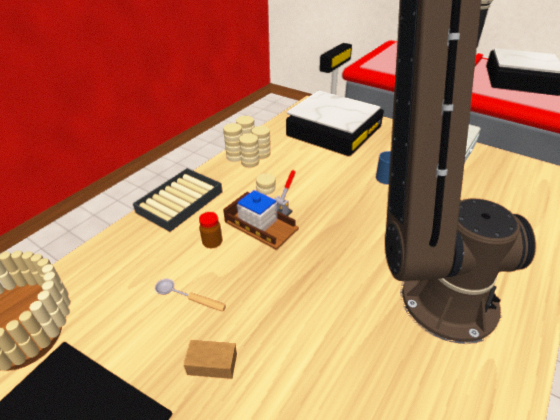

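The top crop shows the blue lid at about (305,255) and the red lever leaning right at (490,297). The disc stack is at (523,165) and the jar at (118,170). The height map agrees, with the cradle yawed about -2°. The side view shows the lever upright-outward and a clear approach. Next I'll fit the cradle pose.

```bash
python3 - <<'E'
from h import *
from scipy.optimize import differential_evolution as DE
def inb(P,p,b):
    c,s=np.cos(p[2]),np.sin(p[2]); d=P[:,:2]-p[:2]; q=np.c_[d@[c,s],d@[-s,c]]
    dx=np.maximum(np.maximum(b[0]-q[:,0],q[:,0]-b[1]),0);dy=np.maximum(np.maximum(b[2]-np.abs(q[:,1]),np.abs(q[:,1])-b[3]),0)
    return np.hypot(dx,dy)
def loc(P,p):
    c,s=np.cos(p[2]),np.sin(p[2]); d=P[:,:2]-p[:2]; return np.c_[d@[c,s],d@[-s,c],P[:,2]]
for n in ('top','side'):
    z=np.load(f'pics/{n}.npz'); P=z['W'][z['d']>0]
    P=P[(P[:,0]>.44)&(P[:,0]<.70)&(P[:,1]>-.03)&(P[:,1]<.12)]
    rail=P[(P[:,2]>.033)&(P[:,2]<.041)]; stop=P[(P[:,2]>.051)&(P[:,2]<.059)&(P[:,0]>.62)]
    f=lambda p: np.minimum(inb(rail,p,(-.13,.06,.043,.052)),.008).sum()+np.minimum(inb(stop,p,(.06,.07,0,.056)),.008).sum()
    o=DE(f,[(.55,.62),(.02,.06),(-.1,.1)],seed=1,tol=1e-8); p=o.x
    print(n,np.round(p[:2],4),np.degrees(p[2]).round(2),len(rail),len(stop),o.fun)
    q=loc(z['W'][z['d']>0],p)
    lid=q[(q[:,2]>.087)&(q[:,2]<.096)&(abs(q[:,1])<.05)&(abs(q[:,0])<.1)]
    print('lid',np.percentile(lid,[1,50,99],0).round(4).tolist())
    lev=q[(q[:,1]<-.1)&(q[:,1]>-.17)&(abs(q[:,0]+.044)<.03)&(q[:,2]>.07)]
    print('lever',np.percentile(lev,[1,50,99],0).round(4).tolist())
    c,s=np.cos(p[2]),np.sin(p[2])
    for t in [(-.135,0),(-.04,0),(-.044,-.2),(-.044,-.09)]: print(t,np.round([p[0]+c*t[0]-s*t[1],p[1]+s*t[0]+c*t[1]],4))
E
```

```text
top [0.5885 0.0416] -2.25 356 138 0.3046754023088328
lid [[-0.0595, -0.0373, 0.0873], [-0.0215, -0.0004, 0.0919], [0.0248, 0.0368, 0.0958]]
lever [[-0.0524, -0.149, 0.0789], [-0.0464, -0.1254, 0.1122], [-0.037, -0.102, 0.1334]]
(-0.135, 0) [0.4536 0.0469]
(-0.04, 0) [0.5485 0.0432]
(-0.044, -0.2) [ 0.5367 -0.1565]
(-0.044, -0.09) [ 0.541  -0.0466]
side [0.5898 0.0422] -2.6 287 79 0.6782742800602993
lid [[-0.0605, -0.0351, 0.0872], [-0.0247, 0.0084, 0.0901], [0.0243, 0.0402, 0.0942]]
lever [[-0.0524, -0.1444, 0.0756], [-0.0471, -0.1212, 0.1063], [-0.037, -0.1008, 0.1303]]
(-0.135, 0) [0.4549 0.0483]
(-0.04, 0) [0.5498 0.044 ]
(-0.044, -0.2) [ 0.5368 -0.1556]
(-0.044, -0.09) [ 0.5417 -0.0457]
```

```bash
python3 -m handwheel '[[1,2,5.5,1,-2],[1,4,11,2,-4],[1,6,17,2,-6],[1,8,23,2,-8],[1,10,29,2,-10],[1,12,35,2,-12],[1,14,41,2,-15],[1,16,46,2,-18]]' 20; python3 -m handwheel '[[1,2,5,0,-2],[1,4,10,0,-4],[1,6,15,0,-6],[1,7,19,0,-6.5],[1,7.6,21.1,0,-6.5],[1,7.6,21.1,0,-6.5],[1,7.6,21.1,0,-6.5],[1,7.6,21.1,0,-6.5]]'
```

```text
time_s: 1.9
tcp_pos: [0.4143, -0.1634, 0.2472]
eef_rot: [-180.0, 0.1, -176.0]
contact_force: [1.3, 0.3, -0.2]
gripper_width: 0.0133
gripper_force: 0.0
time_s: 2.9
tcp_pos: [0.4897, 0.0447, 0.2467]
eef_rot: [180.0, 0.0, 177.5]
contact_force: [0.1, -0.4, -0.2]
gripper_width: 0.0005
gripper_force: 0.0
```

```bash
python3 -m handwheel '[[1,0,0,-5,0],[1,0,0,-10,0],[1,0,0,-14,0],[1,0,0.1,-17,0],[1,0,0.1,-19.2,0],[1,0,0.1,-19.7,0],[1,0,0.1,-19.7,0],[1,0,0.1,-19.7,0]]'
python3 - <<'E'
from h import *
im,d=imaging.capture('side')
cv2.imwrite('pics/s1.png',cv2.resize(im[120:300,160:400],(800,600),interpolation=cv2.INTER_CUBIC)[...,::-1])
E
```

```text
time_s: 3.9
tcp_pos: [0.4907, 0.0468, 0.0506]
eef_rot: [180.0, 0.1, 177.6]
contact_force: [0.5, 0.2, -0.5]
gripper_width: 0.0002
gripper_force: 0.0
```

View pics/s1.png

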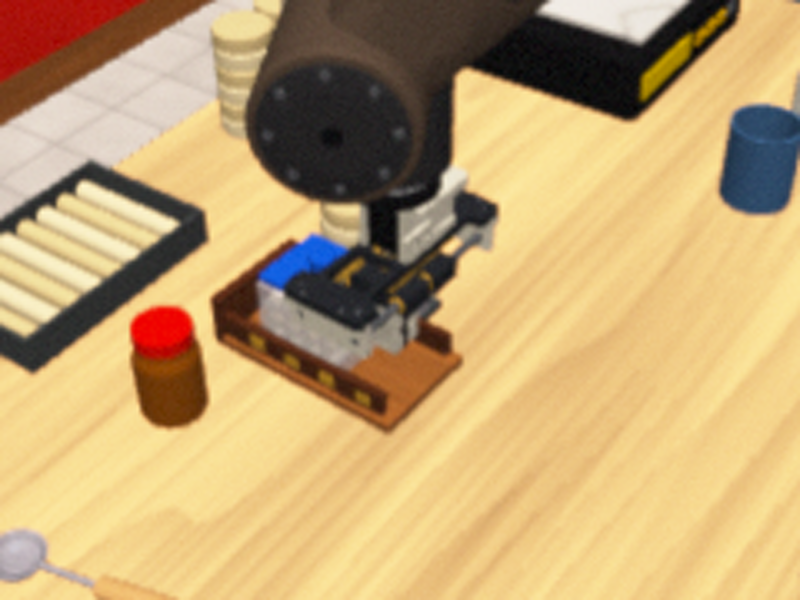

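The closed fingers stand in front of the tub between the rails, around (400,320), clear of the lever. I'll push now.

```bash
python3 -m handwheel '[[1,1,0,0,0],[1,2,-0.1,0,0],[1,2.5,-0.1,0,0],[1,3,-0.1,0,0],[1,3.5,-0.1,0,0],[1,4,-0.1,0,0],[1,4.5,-0.2,0,0],[1,4.8,-0.2,0,0]]'
python3 -m handwheel '[[1,0.2,0,0,0],[1,0.4,0,0,0],[1,0.5,0,0,0],[1,0.6,0,0,0]]'
```

```text
time_s: 4.95
tcp_pos: [0.5369, 0.0441, 0.0491]
eef_rot: [-180.0, -0.1, 177.6]
contact_force: [-4.4, -0.0, 1.7]
gripper_width: 0.0007
gripper_force: 2.3
time_s: 5.45
tcp_pos: [0.544, 0.0447, 0.0494]
eef_rot: [-180.0, -0.0, 177.6]
contact_force: [-2.6, 1.2, -0.9]
gripper_width: 0.0003
gripper_force: 1.2
```

Sliding at about 3–4 N. I'll creep on until the force rises at the stop.

```bash
python3 -m handwheel '[[1,0.2,0,0,0],[1,0.3,0,0,0],[1,0.4,0,0,0]]';python3 -m handwheel '[[1,0.1,0,0,0],[1,0.2,0,0,0],[1,0.2,0,0,0]]'
```

```text
time_s: 5.82
tcp_pos: [0.5478, 0.0445, 0.0495]
eef_rot: [-180.0, -0.0, 177.6]
contact_force: [-4.8, -0.1, -1.3]
gripper_width: 0.0004
gripper_force: 1.9
time_s: 6.2
tcp_pos: [0.5478, 0.0443, 0.0492]
eef_rot: [-180.0, -0.2, 177.6]
contact_force: [-9.7, 1.7, 3.5]
gripper_width: 0.0003
gripper_force: 5.2
```

```bash
python3 -m handwheel '[[1,0.2,0,0,0],[1,0.3,0,0,0],[1,0.3,0,0,0]]'
```

```text
time_s: 6.58
tcp_pos: [0.5477, 0.0442, 0.0492]
eef_rot: [-179.9, -0.5, 177.6]
contact_force: [-23.2, 7.0, 15.5]
gripper_width: 0.0003
gripper_force: 11.9
```

Firm contact at TCP x = 0.548, with the force rising and no more motion, so the tub is home. Backing off, raising and looking.

```bash
python3 -m handwheel '[[1,-1,0,0,0],[1,-3,0.1,0,0],[1,-6,0.2,0,0],[1,-6,0.2,5,0],[1,-6,0.2,10,0],[1,-6,-3,15,0],[1,-6,-8,20,0],[1,-6,-13,20,0]]'
python3 -m handwheel '[[1,0,-5,0,0],[1,0,-10,0,0],[1,0,-15,0,0],[1,0,-15,0,0],[1,0,-15,0,0]]'
python3 - <<'E'
from h import *
im,d=imaging.capture('top'); W=cloud('top',d)
cv2.imwrite('pics/t2.png',cv2.resize(im[120:270,200:400],(800,600),interpolation=cv2.INTER_CUBIC)[...,::-1])
p=[.5885,.0416,np.radians(-2.25)];c,s=np.cos(p[2]),np.sin(p[2]);d2=W[d>0]
e=d2[:,:2]-p[:2];q=np.c_[e@[c,s],e@[-s,c],d2[:,2]]
lid=q[(q[:,2]>.087)&(q[:,2]<.096)&(abs(q[:,1])<.05)&(abs(q[:,0])<.1)]
print('lid',np.percentile(lid,[1,50,99],0).round(4).tolist())
E
```

```text
time_s: 7.58
tcp_pos: [0.4959, -0.0861, 0.2544]
eef_rot: [179.9, 0.6, 177.7]
contact_force: [2.0, -1.0, -1.0]
gripper_width: 0.0003
gripper_force: 0.0
time_s: 8.2
tcp_pos: [0.4934, -0.2357, 0.2498]
eef_rot: [-180.0, 0.1, 177.5]
contact_force: [-0.3, 0.8, 0.1]
gripper_width: 0.0008
gripper_force: 0.0
lid [[-0.0285, -0.0298, 0.0874], [-0.0018, 0.0153, 0.0919], [0.0545, 0.0372, 0.0958]]
```

View pics/t2.png

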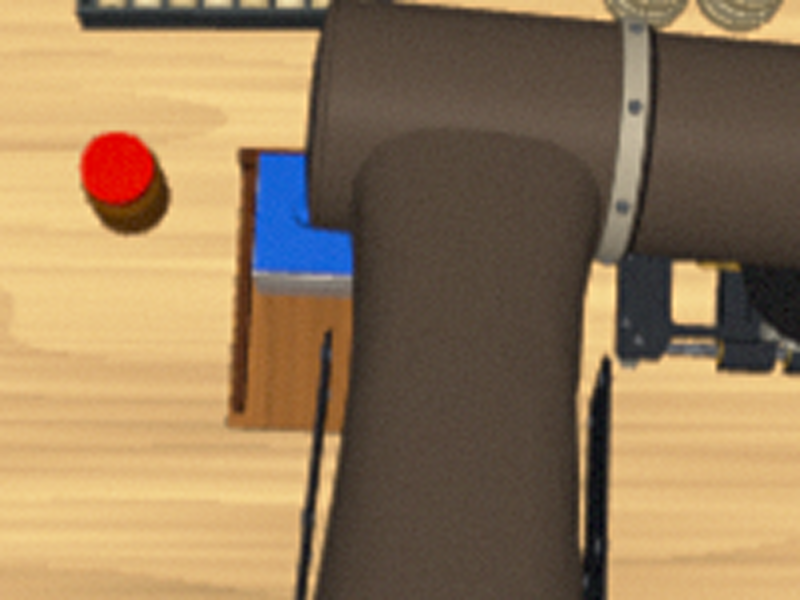

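The lid now sits against the stop: blue reaches the stop edge at (255,152) and the front is at x' ≈ -29 mm. The tub is home, so on to the lever.

```bash
python3 -m handwheel '[[1,2.2,2,-3,0],[1,4.4,4.5,-6,0],[1,4.4,4.5,-10,0],[1,4.4,4.5,-13,0],[1,4.4,4.5,-13.8,0],[1,4.4,4.5,-13.8,0]]'
python3 -m handwheel '[[1,0.1,2,0,0],[1,0.1,3.5,0,0],[1,0.2,5,0,0],[1,0.2,6,0,0],[1,0.3,7,0,0],[1,0.3,8,0,0],[1,0.3,9,0,0],[1,0.3,9,0,0]]'
```

```text
time_s: 9.0
tcp_pos: [0.5375, -0.1898, 0.1121]
eef_rot: [-180.0, 0.0, 177.7]
contact_force: [0.1, 0.0, 0.1]
gripper_width: 0.0003
gripper_force: 0.0
time_s: 10.0
tcp_pos: [0.54, -0.0996, 0.1115]
eef_rot: [180.0, -0.0, 177.6]
contact_force: [1.1, -0.7, 0.6]
gripper_width: 0.0006
gripper_force: 0.4
```

```bash
python3 -m handwheel '[[1,0.1,1,0,0],[1,0.1,2,0,0],[1,0.1,3,0,0],[1,0.2,4,0,0],[1,0.2,5,0,0],[1,0.2,5.5,0,0],[1,0.2,6,0,0],[1,0.2,6,0,0]]'
python3 - <<'E'
from h import *
im,d=imaging.capture('side')
cv2.imwrite('pics/s3.png',cv2.resize(im[120:300,160:400],(800,600),interpolation=cv2.INTER_CUBIC)[...,::-1])
E
```

```text
time_s: 11.0
tcp_pos: [0.542, -0.0401, 0.1116]
eef_rot: [-180.0, 0.0, 177.6]
contact_force: [0.0, -0.2, -0.4]
gripper_width: 0.0002
gripper_force: 0.0
```

View pics/s3.png

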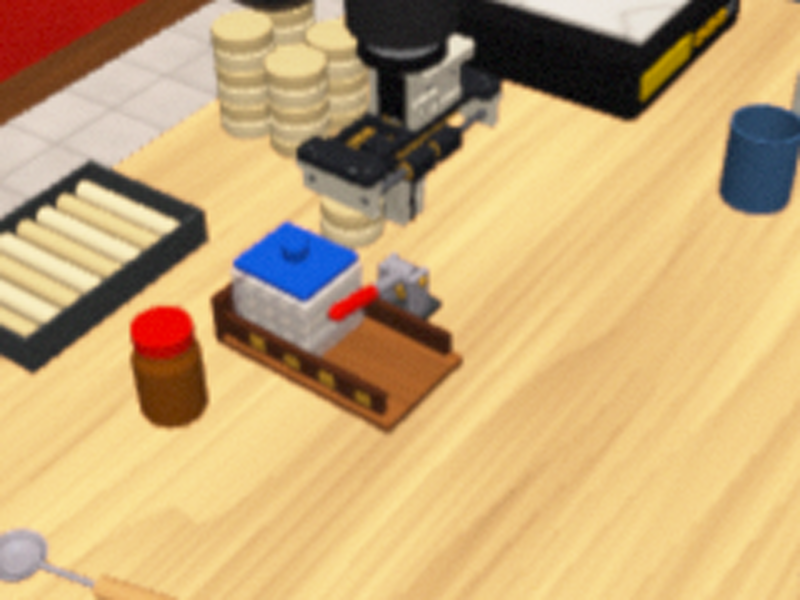

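The latch has snapped over: the red grip lies across the tub's front at about (350,302). The tub is against the stop and the fingers are free. Raising clear and confirming the lever is level.

```bash
python3 -m handwheel '[[1,0,-1,3,0],[1,0,-3,8,0],[1,-2,-7,12,0],[1,-4,-12,14,0],[1,-6,-17,14,0],[1,-8,-22,14,0],[1,-8,-22,14,0],[1,-8,-22,14,0]]'
python3 - <<'E'
from h import *
im,d=imaging.capture('side'); W=cloud('side',d)
p=[.589,.042,np.radians(-2.4)];c,s=np.cos(p[2]),np.sin(p[2])
red=(im[...,0]>150)&(im[...,1]<80)&(im[...,2]<80)&(d>0)
w=W[red];e=w[:,:2]-p[:2];q=np.c_[e@[c,s],e@[-s,c],w[:,2]]
q=q[(abs(q[:,0]+.044)<.03)&(q[:,1]>-.17)&(q[:,1]<.06)]
print(len(q),np.percentile(q,[2,50,98],0).round(3).tolist(),'slope deg',np.degrees(np.arctan(np.polyfit(q[:,1],q[:,2],1)[0])))
print(get_state()['contact_force'],get_state()['qd'].round(2))
E
```

```text
time_s: 12.05
tcp_pos: [0.4617, -0.2607, 0.2515]
eef_rot: [180.0, 0.0, 177.5]
contact_force: [0.6, -0.0, -1.0]
gripper_width: 0.0001
gripper_force: 0.0
71 [[-0.052, -0.031, 0.06], [-0.047, 0.001, 0.067], [-0.033, 0.024, 0.073]] slope deg 7.574839373411341
[-0.74064227  0.49242005 -0.24267101] [ 1.11 -0.03  0.05 -0.03  0.05  0.1 ]
```

```bash
python3 -c "
from plant import r
print(r.close_job())"
```

```text
the job is handed in; nothing more can be done
None
```

The tub is pushed home against the stop and the latch has snapped down across its front. The gripper has backed off clear, and the job was handed in at about 12 s; no verdict came back.

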